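# Run the filing pin out to its line and hold it

### The job

Press the brass bench dog down until it is flush with the top of the wooden block, then slide the dark filing board along the block, over the dog and out past the block's end, without lifting it off, until its red line stands at the block's end edge. Keep the board square to that edge, with its full width on the block. Past its balance point the board would tip, so keep hold of it and finish while still holding it down level on the block; leave the vial, the black tin and the grey pumice bar alone.

Things in the scene. Friction and masses are not known exactly. Their poses are not given: they have to be found in the camera images.
- block: Pale softwood block, 100 x 230 x 50 mm (x, y, z), fixed to the bench. Origin: centre of its underside, on the bench top; top face at z = 50 mm. Its own +y points to the working end (to the robot's right, give or take 0.2 rad), whose upper edge is at y = +115 mm; x is across it.
- block_edge (a point): Middle of the top edge of the block's working end: in the block's frame at (0, 115, 50) mm.
- dog (a joint): Travel of the brass bench dog, m: 0 = standing 14 mm proud of the block's top, 0.014 = flush (stop at 0.0145). It may start up to 3 mm down. About 4 N of friction, no return spring: it stays where it is pushed. Left proud, it catches the board.
- dog_top (a point): Centre of the top face of the dog, a vertical brass pin 16 mm in diameter with a bevelled top standing in a dark collar in the block's top, on the block's centre line 55 mm in from the working end (at y = +60 mm in the block's frame).
- pin: Filing board: loose dark hardwood slat 44 x 160 x 12 mm (x, y, z), 0.17 to 0.35 kg, lying flat on the block behind the dog, roughly along it. Origin: centre of its underside; +y points to its half-round nose (6 mm radius, tip at y = +80 mm), which faces the dog. It balances about its middle. The long sides are free and can be gripped across the 44 mm.
- pin_mark (a point): Middle of the red line (3 mm wide) across the board's top and down its sides, 100 mm behind the nose tip: in the board's frame at (0, -20, 12) mm. With the line at the block's end edge 60 mm of the board remain on the block.
- pin_rear (a point): Middle of the top edge of the board's rear end, in the board's frame at (0, -80, 12) mm.
- vial: Bystander: corked glass vial, 25 mm in diameter, 52 mm high, standing on the bench. Origin: centre of its underside.
- tin: Bystander: closed round black tin, 44 mm in diameter, 22 mm high, on the bench. Origin: centre of its underside.
- pumice: Bystander: grey bar of pumice, 24 x 62 x 20 mm, lying on the bench. Origin: centre of its underside.

How it is judged (in metres and radians):
On the way, in this order (a step that is already met when the one before it is completed fails the run):
1. the dog is pressed down to within 1.8 mm of flush (value of joint dog above 0.0122 m), for 0.2 s.
2. the board, flat on the block, has its red line within 6 mm of the block's end edge (y of pin_mark in the frame of block between 0.109 and 0.121 m and angle between pin's own z axis and vertical below 0.04 rad), for 0.2 s.
At the end, for the whole second after the job is handed in: Fingers still hold the board (over 1 N): red line within 6 mm of the block's end edge and 28 mm of its centre line, nose out, square within 0.12 rad, level within 0.04 rad, resting on the block (within 5 mm, touching), at rest; dog within 1.8 mm of flush (all of step 2 and x of pin_mark in the frame of block between -0.028 and 0.028 m and z of pin_mark in the frame of block between 0.058 and 0.067 m and angle between the y axis of pin and the y axis of block, either way round below 0.12 rad and y of pin in the frame of block above 0.115 m and contact force between the fingers and pin above 1 N and contact force between pin and block above 0.1 N and linear speed of pin below 0.01 m/s and value of joint dog above 0.0122 m); the arm keeps its last pose, push and grip.
It fails at once if the board tips by more than 0.15 rad (angle between pin's own z axis and vertical above 0.15 rad).
It fails at once if the board is lifted more than 15 mm off the block (z of pin in the frame of block above 0.065 m).
It fails at once if the vial is moved more than 20 mm or toppled (distance of vial from where it was at the start of the episode above 0.02 m or angle between vial's own z axis and vertical above 0.5 rad).
It fails at once if the tin is moved more than 20 mm or toppled (distance of tin from where it was at the start of the episode above 0.02 m or angle between tin's own z axis and vertical above 0.5 rad).
It fails at once if the pumice is moved more than 20 mm or toppled (distance of pumice from where it was at the start of the episode above 0.02 m or angle between pumice's own z axis and vertical above 0.5 rad).
It also fails if it takes over 42 s, if anything falls off the work surface, if the arm or the gripper's body presses on something with over 40 N, if the wrist force passes 120 N, or if a joint passes its speed limit or range.

### The arm

A 7-joint arm with a two-finger parallel gripper is mounted at the origin on a cart in front of the work surface, level with it; the furniture and walls round the work are solid. World frame = base frame: x ahead of the robot, y to its left, z up, the work surface at z = 0. Lengths are in mm, angles in rad, forces in N, time in s.
With the tool pointing down it reaches from about 425 to 825 mm from the base axis. Payload 3.6 kg.
Tool frame: the origin (TCP) lies on the centre line of the jaws, within the pads' length; the fingertips stand 14 mm ahead of it and the grasp point (between the pads) lies 5 mm behind it; z points along the fingers, y is the line along which they close (so a half turn about z gives the same grasp; the last joint's range is limited). The gripper opens to 85 mm and grips with 20 to 120 N. Pads are 22 mm wide; open, the fingers measure 114 mm over their backs; the gripper's body (76 mm by 85 mm) begins 54 mm behind the grasp point. The pads swing forward as they close: fully open they stand 13 mm farther back than shut.
Start: joints at [1.3, 0.615, -0.013, 1.423, 0.008, 1.103, -0.04], TCP at [156.918, -630.746, 245.297] pointing down, gripper open.
Joint ranges: [-3.12, 3.12], [-0.3, 2.06], [-1.34, 1.32], [0.26, 2.42], [-1.36, 4.5], [0.01, 1.98], [-2.84, 2.84]. Speed limits (rad/s): [2.79, 2.79, 3.14, 3.14, 3.14, 3.14, 3.14].

### API

Orientations are given as a unit quaternion [w, x, y, z].
In Python, from bench import bot gives the robot as it stands.
- The arm moves only by the shell command python3 -m inch 'ROWS' [OPENING] [FORCE]. ROWS is JSON, a list that holds one entry, the list of rows, each a list of 4 numbers: the shift along the tool's x, y, z normalised to -1 to 1, where 1 is 20 cm, then the turn about the tool's z normalised to -1 to 1, where 1 is 360 degrees. A call has 1 to 20 rows; each row is the pose to reach, as a shift and turn from the pose commanded when the call began, along the tool's axes at that moment, turning the shorter way round; what a row does not reach only later rows make up. A row lasts 1/10 s, in which the tool goes at most 50 mm and 8.59 degrees, less where a joint would pass 70% of its speed; a pose out of reach is approached as far as the arm can. A call with a number of a shift or a turn outside -1 to 1 is refused whole. A call with a gripper value outside its range is refused whole. OPENING is the closure, from -1 (fully open) to 1 (shut), set as the call begins (- or left out, the last holds). The fingers move at their own pace and stop on an object; FORCE is the grip in N (left out, the last holds). Time passes only in rows, so rows that repeat a pose let the fingers close. It gives the time, the measured TCP pose, the force, the opening and the grip force at its end, in the units of the state.
- bot.get_state(): the state, without advancing time (a new reading comes with each control period).
- bot.camera(name): name is "scene" or "top" or "wrist"; returns a dict with "img" (400x640x3 uint8, blue, green, red), "K" (3x3 intrinsics, pixels), "view" (4x4, takes a point from world to camera coordinates). Camera axes: x right, y down, z forward; pixel columns grow to the right and rows downward; lengths in mm; the calibration is good to about 2 mm. A picture is of the moment at which its call begins. There is no depth.
- bot.finish_job(): hands the job in; it is judged then, once.
The state is a dict: "clock": time; "joints": joint angles; "qvel": joint speeds; "effort": joint torques, N m; "tcp_pos": TCP position; "tcp_rot": TCP orientation; "ft_force": force on the tool from outside, world axes, zero at the start; "torque": the same for the moment, N m; "grip_width": finger opening in mm; "finger_force": force on a finger pad.
Only numpy, scipy, OpenCV 4.12 (cv2) and the standard library are available. Lean on these libraries where they do the work, as an engineer would, in place of code of your own. Each camera call takes 0.05 s, during which the arm holds its last target. There are 200 camera calls.

## Working session

There is one attempt and no reset: what is moved stays moved. The work goes in short steps, Python scripts to look and compute and a shell command to move; the robot and the scene stay as the last step left them, time stands still between calls to the robot, and variables do not carry over. Pictures are saved under pics/ and viewed, at most 10 in all, crops included, and the job is handed in when it is done.

```bash
mkdir -p pics; ls; python3 - <<'E'
from bench import bot
import cv2
s=bot.get_state();print({k:s[k] for k in('clock','tcp_pos','tcp_rot','ft_force','grip_width')})
for n in('top','scene'):
    c=bot.camera(n);cv2.imwrite(f'pics/{n}0.png',c['img']);print(c['K'],c['view'])
E
```

```text
pics
{'clock': 0.0, 'tcp_pos': array([ 156.74067633, -630.07338067,  244.13859342]), 'tcp_rot': array([-1.27001566e-03,  9.92574180e-01,  1.21634117e-01, -1.58621439e-04]), 'ft_force': array([-0.57311375, -0.97373442, -0.04032539]), 'grip_width': 85.38396721385384}
[[368.74568238   0.         319.76961993]
 [  0.         368.74568238 198.28601484]
 [  0.           0.           1.        ]] [[ 2.03109664e-02 -9.99778229e-01  5.56396960e-03 -2.56739760e+02]
 [-9.93441986e-01 -2.08079273e-02 -1.12427977e-01  5.36954065e+02]
 [ 1.12518818e-01 -3.24396016e-03 -9.93644299e-01  8.65354681e+02]
 [ 0.00000000e+00  0.00000000e+00  0.00000000e+00  1.00000000e+00]]
[[440.03926158   0.         315.68416164]
 [  0.         440.03926158 200.99812059]
 [  0.           0.           1.        ]] [[-8.10865329e-01 -5.85182151e-01  7.69857213e-03  2.97901849e+02]
 [-4.42083960e-01  6.03853603e-01 -6.63266612e-01  4.30499389e+02]
 [ 3.83482972e-01 -5.41223315e-01 -7.48343593e-01  6.30903263e+02]
 [ 0.00000000e+00  0.00000000e+00  0.00000000e+00  1.00000000e+00]]
```

View pics/top0.png

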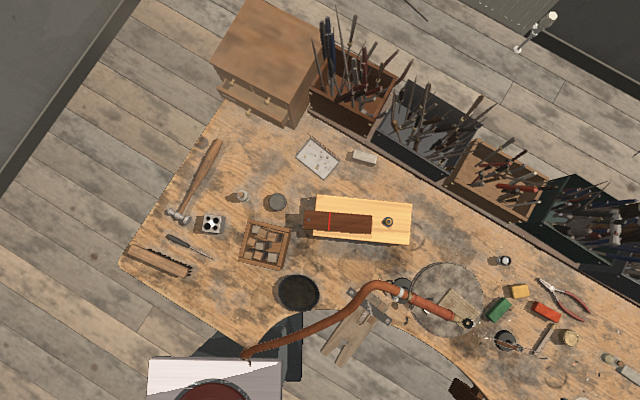

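View pics/scene0.png

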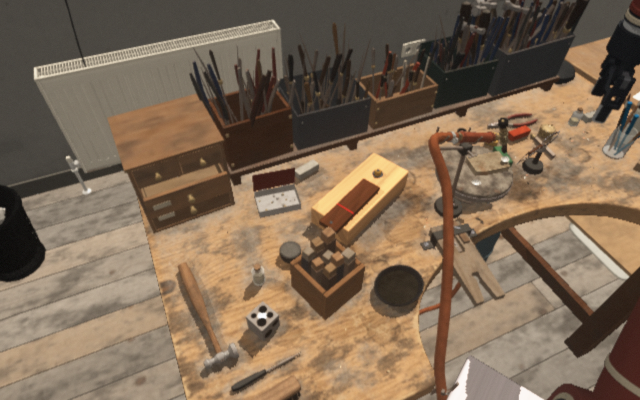

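Top view: the block spans about (312–412, 196–245), with the dog near (388,222). The board's nose is at about 372, its red line at 330 and its rear at 303. A brown hose bends at (375,288) and ends near (470,323). The scene view agrees, with the hose bend at (437,140) and its end at about (500,140). Next I'll measure these points.

```bash
cat > h.py <<'E'
import numpy as np,cv2
from bench import bot
def ray(c,p):
    R=c['view'][:3,:3];t=c['view'][:3,3]
    d=R.T@np.linalg.inv(c['K'])@[p[0],p[1],1];return -R.T@t,d/np.linalg.norm(d)
def plane(c,p,z):
    o,d=ray(c,p);return o+d*(z-o[2])/d[2]
def tri(a,p,b,q):
    o,d=ray(a,p);u,e=ray(b,q)
    s=np.linalg.lstsq(np.c_[d,-e],u-o,rcond=None)[0];A=o+s[0]*d;B=u+s[1]*e
    return (A+B)/2,np.linalg.norm(A-B)
def proj(c,P):
    q=c['K']@(c['view'][:3,:3]@np.asarray(P,float)+c['view'][:3,3]);return q[:2]/q[2]
E
python3 - <<'E'
from h import *
np.set_printoptions(precision=1,suppress=True)
T=bot.camera('top');S=bot.camera('scene')
print('hose bend',tri(T,(375,288),S,(437,140)),'end',tri(T,(400,292),S,(462,137)))
roi=T['img'][185:255,290:425]
cv2.imwrite('pics/crop.png',np.hstack([cv2.resize(roi,None,fx=5.5,fy=5.5,interpolation=cv2.INTER_CUBIC)]))
hsv=cv2.cvtColor(T['img'],cv2.COLOR_BGR2HSV)
for p in[(400,205),(350,205),(430,220),(350,222),(330,222),(350,250)]:print(p,hsv[p[1],p[0]],T['img'][p[1],p[0]])
for n,p,z in[('rear',(303,222),62),('dog',(388,222),60),('end',(412,222),50),('vial',(241,196),40),('tin',(277,202),22),('pum',(364,157),20),('organ',(265,245),60)]:print(n,plane(T,p,z))
E
```

```text
hose bend (array([ 359. , -345.9,  254.7]), np.float64(0.4371639899320114)) end (array([ 341. , -398.6,  234.8]), np.float64(19.274190917700075))
(400, 205) [ 16 126 231] [117 179 231]
(350, 205) [ 18 117 245] [133 201 245]
(430, 220) [ 15  82 162] [110 136 162]
(350, 222) [ 11 159 101] [ 38  61 101]
(330, 222) [  7 175 140] [ 44  65 140]
(350, 250) [ 16  64 143] [107 126 143]
rear [ 482.2 -207.6   62. ]
dog [ 486.4 -406.1   60. ]
end [ 488.1 -464.8   50. ]
vial [542.7 -56.1  40. ]
tin [ 531.8 -141.    22. ]
pum [ 649.3 -353.8   20. ]
organ [ 427.3 -120.9   60. ]
```

View pics/crop.png

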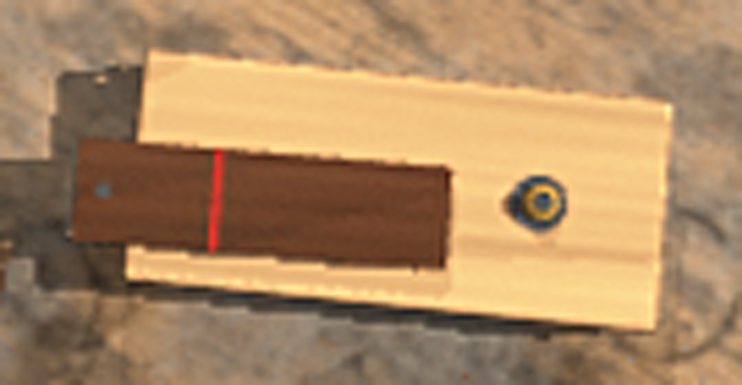

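The crop shows the board with its red line at crop x≈215, the nose edge at 447 and the rear at 75. The dog is at (543,202), and the block's end corners are at (672,103) and (655,329). Next: precise fits, and whether the hose is an obstacle.

```bash
python3 - <<'E'
from h import *
np.set_printoptions(precision=1,suppress=True)
T=bot.camera('top');S=bot.camera('scene');W=bot.camera('wrist')
for P in[(157,-630,245),(0,0,0),(0,0,300),(0,0,150)]:print(P,proj(T,P),proj(S,P))
print('hose',[tri(T,a,S,b) for a,b in[((250,355),(440,388)),((300,330),(443,300)),((405,293),(462,136)),((468,323),(503,150))]])
C=lambda x,y:(290+(x+.5)/5.5-.5,185+(y+.5)/5.5-.5)
hsv=cv2.cvtColor(T['img'],cv2.COLOR_BGR2HSV)
m=cv2.inRange(hsv,(12,85,195),(25,190,255));m[:190]=0;m[250:]=0;m[:,:305]=0;m[:,418:]=0
m=cv2.morphologyEx(m,cv2.MORPH_OPEN,np.ones((3,3)))
cs=max(cv2.findContours(m,0,2)[0],key=cv2.contourArea);print('blk',cv2.boundingRect(cs))
for n,p,z in[('b rl',(150,50),50),('b el',(672,103),50),('b er',(655,329),50),('b rr',(126,281),50),('rear l',(78,140),62),('rear r',(72,237),62),('nose l',(451,169),62),('nose r',(445,268),62),('mark l',(219,150),62),('mark r',(212,252),62),('dog',(543,202),62)]:print(n,plane(T,C(*p),z)[:2])
a=cv2.resize(S['img'][100:300,270:550],None,fx=2.85,fy=2.85,interpolation=cv2.INTER_CUBIC)
cv2.imwrite('pics/sc.png',a[:600,:800])
E
```

```text
(157, -630, 245) [536.8 408.9] [596.2 106.7]
(0, 0, 0) [210.4 427.1] [523.5 501.3]
(0, 0, 300) [154.  525.4] [640.7 451.7]
(0, 0, 150) [188. 466.] [569.4 481.8]
hose [(array([162.3, -82.6, -14.8]), np.float64(5.62659381693165)), (array([ 231. , -206.4,   34.1]), np.float64(2.8403100857349517)), (array([ 341.2, -407.8,  230.7]), np.float64(14.426787078670264)), (array([ 274.4, -563.4,  119.6]), np.float64(1.8009283573929702))]
blk (313, 194, 100, 51)
b rl [ 550.9 -238.4]
b el [ 532.5 -464.6]
b er [ 435.4 -456.6]
b rr [ 451.1 -230.3]
rear l [ 510.2 -208.7]
rear r [ 469.  -207.2]
nose l [ 501.1 -367.3]
nose r [ 459.2 -365. ]
mark l [ 507.2 -268.7]
mark r [ 463.9 -266.5]
dog [ 487.9 -406.4]
```

View pics/sc.png

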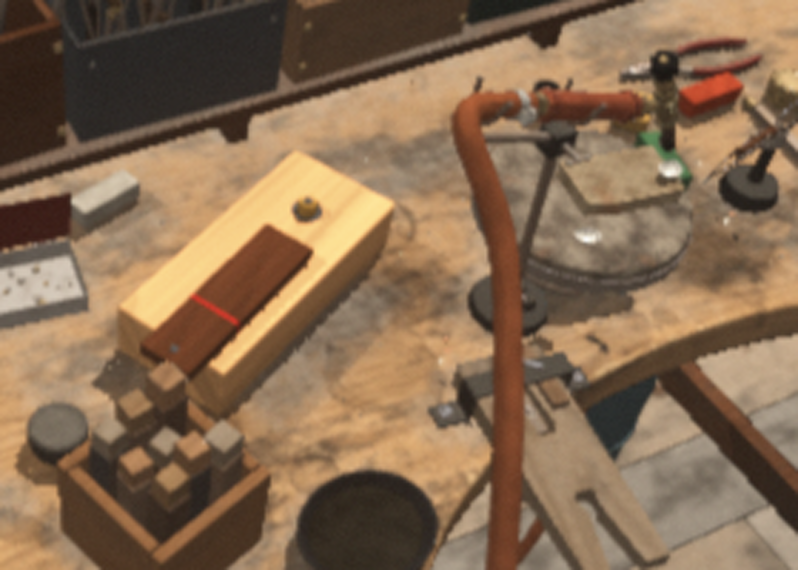

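The hose and torch are a real obstacle, peaking near z≈255 at (359,-346). I'll lift well above it, travel across, and descend over the block. The block fit is consistent: yaw is about 0.076 and the dog lands on its predicted spot within 1 mm.

```bash
python3 -m inch '[[[0,0,-0.25,0],[0,0,-0.5,0],[0,0,-0.75,0],[0.2,-0.07,-0.75,-0.02],[0.4,-0.14,-0.75,-0.04],[0.6,-0.21,-0.75,-0.06],[0.8,-0.28,-0.75,-0.08],[0.9,-0.33,-0.75,-0.1],[0.9,-0.33,-0.75,-0.1],[0.9,-0.33,-0.75,-0.1],[0.9,-0.33,-0.75,-0.1],[0.9,-0.33,-0.75,-0.1]]]' 1 40
python3 - <<'E'
from h import *
np.set_printoptions(precision=4,suppress=True)
from scipy.spatial.transform import Rotation as R
s=bot.get_state();q=s['tcp_rot'];print(s['joints'],s['effort'],s['ft_force'])
M=R.from_quat(np.r_[q[1:],q[0]]).as_matrix();print(M)
d=np.array([487.9,-406.9,395])-s['tcp_pos'];print(M.T@d/200)
E
```

```text
clock: 1.55
tcp_pos: [313.9, -524.5, 395.1]
tcp_rot: [-0.0, 0.907, 0.421, -0.001]
ft_force: [0.2, -0.5, -0.3]
grip_width: -0.3
finger_force: 0.0
[ 1.1006  0.4646 -0.1814  1.2744  0.0831  1.4101  0.222 ] [ -0.2333 -41.965   -1.2759 -18.8863   0.0044   0.0029  -0.0026] [ 0.2482 -0.5479 -0.3016]
[[ 0.6462  0.7631 -0.0011]
 [ 0.7631 -0.6463 -0.0004]
 [-0.001  -0.0006 -1.    ]]
[ 1.0109  0.2839 -0.0005]
```

```bash
python3 -m inch '[[[0.2,0.06,0,-0.02],[0.4,0.11,0,-0.04],[0.6,0.17,0,-0.06],[0.8,0.23,0,-0.08],[1,0.284,0,-0.1],[1,0.284,0,-0.1],[1,0.284,0,-0.1],[1,0.284,0.25,-0.1],[1,0.284,0.5,-0.1],[1,0.284,0.75,-0.1],[1,0.284,1,-0.1],[1,0.284,1,-0.1],[1,0.284,1,-0.1]]]'
cat > st.py <<'E'
from h import *
import sys
np.set_printoptions(precision=4,suppress=True)
from scipy.spatial.transform import Rotation as R
s=bot.get_state();q=s['tcp_rot'];print(s['joints'],s['ft_force'])
M=R.from_quat(np.r_[q[1:],q[0]]).as_matrix();print('head',np.degrees(np.arctan2(M[1,0],M[0,0])),M[2])
d=np.array([float(a) for a in sys.argv[1:4]])-s['tcp_pos'];print(s['tcp_pos'],'need',M.T@d/200)
E
python3 st.py 487.9 -406.9 100
python3 - <<'E'
from h import *
S=bot.camera('scene')
cv2.imwrite('pics/s2.png',cv2.resize(S['img'][:330,200:640],None,fx=1.8,fy=1.8))
E
```

```text
clock: 2.85
tcp_pos: [486.8, -408.6, 195.9]
tcp_rot: [0.0, 0.733, 0.681, -0.0]
ft_force: [0.4, -1.1, 1.7]
grip_width: -0.1
finger_force: 0.0
[ 0.8542  0.6575 -0.3293  1.5245  0.2384  0.9993  0.3854] [ 0.3747 -1.1058  1.683 ]
head 85.76732774992428 [-0.0008 -0.0006 -1.    ]
[ 486.781  -408.6226  195.9298] need [0.0094 0.0052 0.4796]
```

View pics/s2.png

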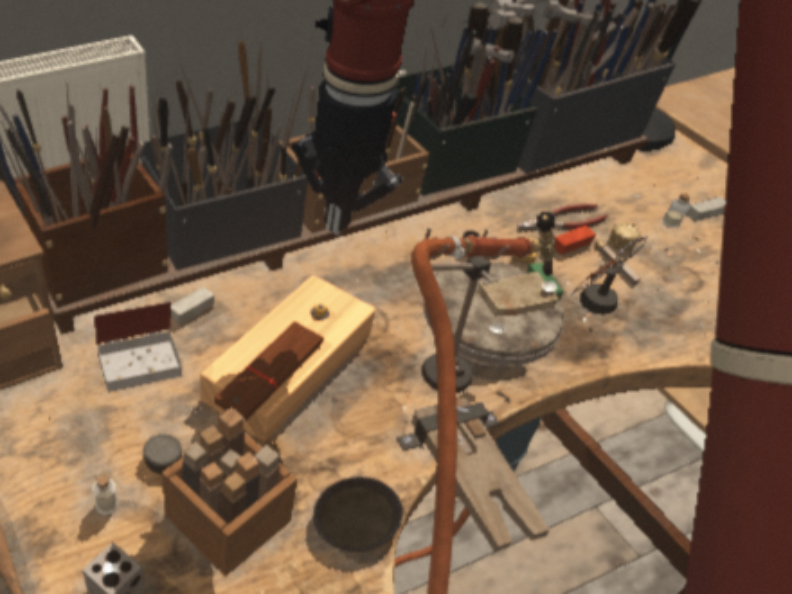

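The closed gripper hangs above the dog, and the wrist is well clear of the hose. I'll descend and press slowly.

```bash
python3 -m inch '[[[0.009,0.005,0.15,0],[0.009,0.005,0.3,0],[0.009,0.005,0.45,0],[0.009,0.005,0.53,0],[0.009,0.005,0.57,0],[0.009,0.005,0.58,0],[0.009,0.005,0.6,0],[0.009,0.005,0.62,0],[0.009,0.005,0.64,0],[0.009,0.005,0.65,0],[0.009,0.005,0.65,0]]]'
python3 st.py 487.9 -406.9 64
```

```text
clock: 4.0
tcp_pos: [490.1, -405.8, 66.0]
tcp_rot: [0.002, 0.732, 0.682, 0.0]
ft_force: [1.5, -1.9, 3.6]
grip_width: 0.0
finger_force: 1.7
[ 0.8205  0.8113 -0.281   1.6325  0.3035  0.7374  0.3268] [ 1.4981 -1.8828  3.5842]
head 85.9647896768708 [-0.0018  0.0031 -1.    ]
[ 490.1499 -405.805    65.9989] need [-0.0062 -0.0109  0.01  ]
```

```bash
python3 -m inch '[[[0,-0.008,0.005,0],[0,-0.008,0.01,0],[0,-0.008,0.015,0],[0,-0.008,0.02,0],[0,-0.008,0.02,0],[0,-0.008,0.02,0]]]'
python3 st.py 487.9 -406.9 64
```

```text
clock: 4.6
tcp_pos: [488.2, -404.9, 64.1]
tcp_rot: [0.001, 0.731, 0.682, 0.0]
ft_force: [-1.5, 1.1, 16.2]
grip_width: -0.3
finger_force: 7.9
[ 0.821   0.8118 -0.2802  1.6388  0.3051  0.7321  0.3258] [-1.5494  1.1083 16.2104]
head 85.98280484314253 [-0.0012  0.0018 -1.    ]
[ 488.1592 -404.8875   64.1159] need [-0.0101 -0.0006  0.0006]
```

The tips bear on the block at 16 N with tip z≈50, so the dog should be flush. One slightly firmer push, then rise, move over the board's rear and open.

```bash
python3 -m inch '[[[0,0,0.008,0],[0,0,0.008,0],[0,0,-0.1,0],[0,0,-0.3,0],[0,0,-0.4,0]]]'
python3 -m inch '[[[0.2,-0.015,0,0],[0.4,-0.03,0,0],[0.6,-0.045,0,0],[0.78,-0.06,0,0],[0.78,-0.06,0,0],[0.78,-0.06,0,0],[0.78,-0.06,0,0],[0.78,-0.06,0,0]]]' -1
python3 st.py 487 -247.6 66
python3 - <<'E'
from h import *
T=bot.camera('top');W=bot.camera('wrist')
a=cv2.resize(T['img'][180:250,290:425],(800,415),interpolation=cv2.INTER_CUBIC)
cv2.imwrite('pics/t3.png',a);cv2.imwrite('pics/w3.png',W['img'])
E
```

```text
clock: 5.1
tcp_pos: [486.5, -404.2, 142.7]
tcp_rot: [-0.001, 0.732, 0.682, -0.0]
ft_force: [0.5, -0.1, -0.0]
grip_width: 0.1
finger_force: 0.0
clock: 5.9
tcp_pos: [485.4, -249.9, 140.8]
tcp_rot: [-0.0, 0.733, 0.681, -0.001]
ft_force: [-0.0, -0.2, -0.0]
grip_width: 85.6
finger_force: 0.0
[ 0.6346  0.6006 -0.3065  1.8409  0.2568  0.7401  0.1143] [-0.021  -0.1684 -0.0401]
head 85.80581789939669 [-0.0003 -0.0015 -1.    ]
[ 485.4268 -249.9166  140.7803] need [0.0123 0.0076 0.3739]
```

View pics/w3.png

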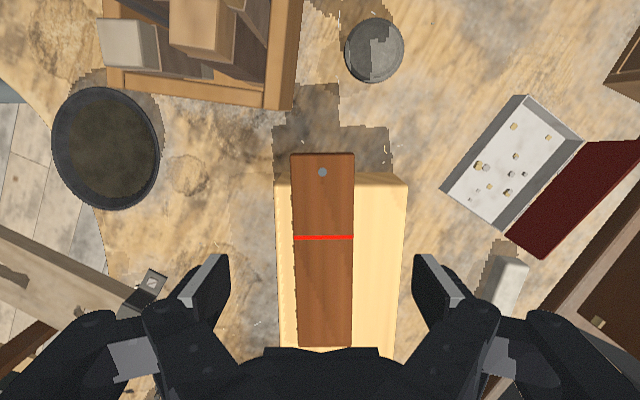

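The wrist view shows the board centred between the open fingers: its rear edge is at (322,153) and the red line at (323,238). The tin, pumice and box are clear. Descend around the board.

```bash
python3 -m inch '[[[0.012,0.008,0.1,0],[0.012,0.008,0.2,0],[0.012,0.008,0.3,0],[0.012,0.008,0.36,0],[0.012,0.008,0.38,0],[0.012,0.008,0.38,0],[0.012,0.008,0.38,0]]]'
python3 st.py 487 -247.6 64
```

```text
clock: 6.7
tcp_pos: [488.7, -246.4, 66.0]
tcp_rot: [0.001, 0.732, 0.682, 0.0]
ft_force: [-0.7, -0.5, 0.2]
grip_width: 85.5
finger_force: 0.0
[ 0.5918  0.7121 -0.2565  1.8942  0.311   0.5723  0.0616] [-0.6881 -0.4991  0.1723]
head 85.95776719325247 [-0.0004  0.0015 -1.    ]
[ 488.6651 -246.361    66.0106] need [-0.0068 -0.0079  0.01  ]
```

View pics/t3.png

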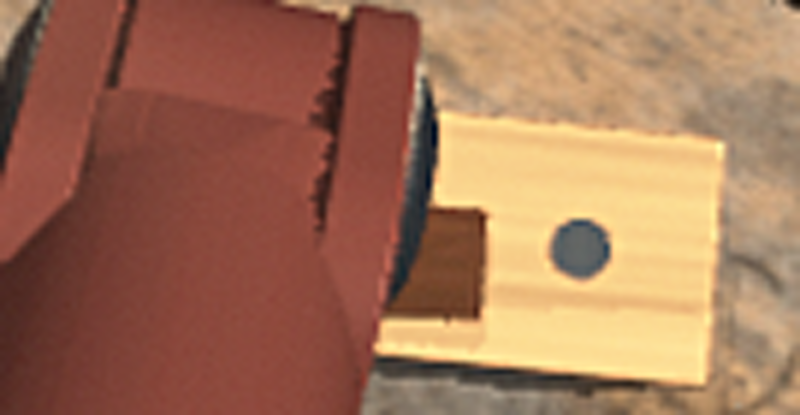

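The dog now shows as a flat disc at (580,248) with no raised cap, so it is flush. Lower slightly and grip.

```bash
python3 -m inch '[[[-0.005,-0.007,0.007,0],[-0.005,-0.007,0.007,0],[-0.005,-0.007,0.007,0],[-0.005,-0.007,0.007,0],[-0.005,-0.007,0.007,0],[-0.005,-0.007,0.007,0],[-0.005,-0.007,0.007,0]]]' 1 40
python3 st.py 487 -247.6 64
```

```text
clock: 7.4
tcp_pos: [487.0, -247.2, 64.6]
tcp_rot: [0.001, 0.732, 0.682, 0.0]
ft_force: [-1.2, -0.6, 5.3]
grip_width: 42.9
finger_force: 41.8
[ 0.5936  0.7132 -0.2552  1.8979  0.3126  0.5679  0.0625] [-1.2256 -0.5541  5.2951]
head 85.96264314824539 [-0.0006  0.001  -1.    ]
[ 486.9696 -247.2019   64.6364] need [-0.002   0.0003  0.0032]
```

The grip is good: 43 mm opening, 42 N, and about 5 N of downward bias. Slide in stages along the block.

```bash
python3 -m inch '[[[-0.03,0.001,0,0],[-0.07,0.002,0,0],[-0.12,0.004,0,0],[-0.17,0.006,0,0],[-0.22,0.008,0,0],[-0.27,0.009,0,0],[-0.32,0.01,0,0],[-0.37,0.012,0,0],[-0.41,0.013,0,0],[-0.44,0.014,0,0],[-0.45,0.014,0,0],[-0.45,0.014,0,0]]]'
python3 st.py 479.2 -441.2 64.6
```

```text
clock: 8.6
tcp_pos: [484.3, -334.9, 64.7]
tcp_rot: [-0.0, 0.731, 0.682, 0.002]
ft_force: [0.5, 2.5, 5.9]
grip_width: 42.7
finger_force: 41.9
[ 0.744   0.761  -0.2838  1.7735  0.3185  0.652   0.2102] [0.5299 2.4913 5.9064]
head 86.02820430592448 [ 0.0028  0.0015 -1.    ]
[ 484.291  -334.8528   64.6574] need [-0.5322  0.0114 -0.0012]
```

```bash
python3 -m inch '[[[-0.03,0.001,0,0],[-0.07,0.002,0,0],[-0.12,0.004,0,0],[-0.17,0.005,0,0],[-0.22,0.006,0,0],[-0.27,0.007,0,0],[-0.32,0.008,0,0],[-0.37,0.009,0,0],[-0.41,0.01,0,0],[-0.44,0.011,0,0],[-0.46,0.012,0,0],[-0.47,0.012,0,0],[-0.47,0.012,0,0],[-0.47,0.012,0,0]]]'
python3 st.py 479.2 -441.2 64.6
python3 - <<'E'
from h import *
T=bot.camera('top');S=bot.camera('scene')
cv2.imwrite('pics/e.png',np.vstack([cv2.resize(T['img'][180:250,330:465],(580,300),interpolation=cv2.INTER_CUBIC),cv2.resize(S['img'][140:240,290:483],(580,300),interpolation=cv2.INTER_CUBIC)]))
E
```

```text
clock: 10.0
tcp_pos: [480.3, -428.5, 64.7]
tcp_rot: [-0.001, 0.731, 0.682, 0.002]
ft_force: [0.0, 4.2, 6.9]
grip_width: 43.0
finger_force: 41.8
[ 0.8707  0.8262 -0.3049  1.6058  0.3212  0.7598  0.3547] [0.041  4.1723 6.8999]
head 86.04516208586988 [ 0.0031  0.0015 -1.    ]
[ 480.31   -428.516    64.7044] need [-0.0637 -0.0012  0.0003]
```

View pics/e.png

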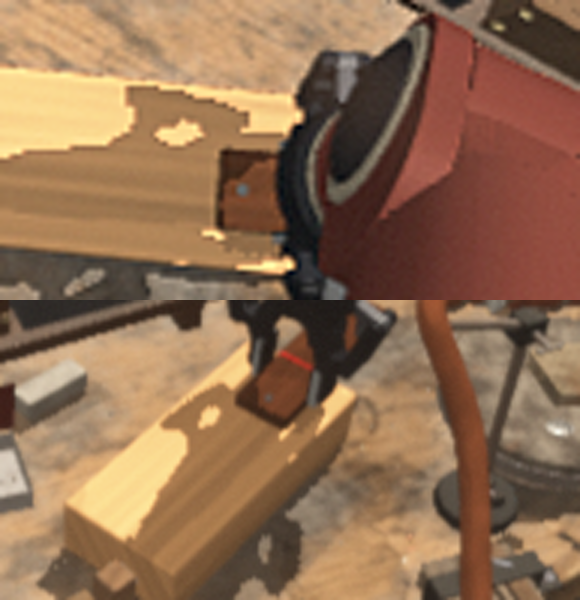

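Top crop: the board's rear edge is at about (219,150–230). Scene crop: the red line runs from (279,351) to (314,368), just short of the block end. I'll measure both in the block frame.

```bash
python3 - <<'E'
from h import *
np.set_printoptions(precision=1,suppress=True)
T=bot.camera('top');S=bot.camera('scene')
u=np.array([-.076,-.997]);v=np.array([-.997,.076]);c=np.array([492.5,-347.5])
bf=lambda p:np.array([v@(p[:2]-c),u@(p[:2]-c)])
k=lambda x,y:(330+(x+.5)*135/580-.5,180+(y+.5)*70/300-.5)
s=lambda x,y:(290+(x+.5)*193/580-.5,140+(y-300+.5)/3-.5)
print('rear top (want y 55)',bf(plane(T,k(221,150),62)),bf(plane(T,k(218,231),62)))
print('mark scene (want 115)',bf(plane(S,s(279,351),62)),bf(plane(S,s(314,368),62)))
print('block end/right corner scene',bf(plane(S,s(356,393),50)),'(-50?,115)')
print('rear scene',bf(plane(S,s(236,402),62)),bf(plane(S,s(285,428),62)))
E
```

```text
rear top (want y 55) [-13.9  41. ] [30.1 42.8]
mark scene (want 115) [-15.8  99.9] [ 15.3 101.5]
block end/right corner scene [ 49.1 110.9] (-50?,115)
rear scene [-8.4 32.9] [34.5 34.3]
```

```bash
python3 -m inch '[[[-0.02,0,0,0],[-0.04,0,0,0],[-0.055,0,0,0],[-0.063,0,0,0],[-0.063,0,0,0],[-0.063,0,0,0],[-0.063,0,0,0],[-0.063,0,0,0]]]'
python3 st.py 479.2 -441.2 64.6
python3 - <<'E'
from h import *
S=bot.camera('scene');T=bot.camera('top')
a=cv2.resize(S['img'][140:200,355:435],(800,600),interpolation=cv2.INTER_CUBIC)
cv2.imwrite('pics/f.png',a)
E
```

```text
clock: 11.0
tcp_pos: [479.7, -440.8, 64.7]
tcp_rot: [-0.001, 0.731, 0.682, 0.002]
ft_force: [-0.7, 4.5, 5.8]
grip_width: 43.0
finger_force: 41.9
[ 0.8854  0.836  -0.3076  1.581   0.3211  0.7753  0.3735] [-0.6544  4.535   5.7838]
head 86.06154696918759 [ 0.0034  0.0018 -1.    ]
[ 479.6911 -440.7989   64.7297] need [-0.0022 -0.0023  0.0006]
```

View pics/f.png

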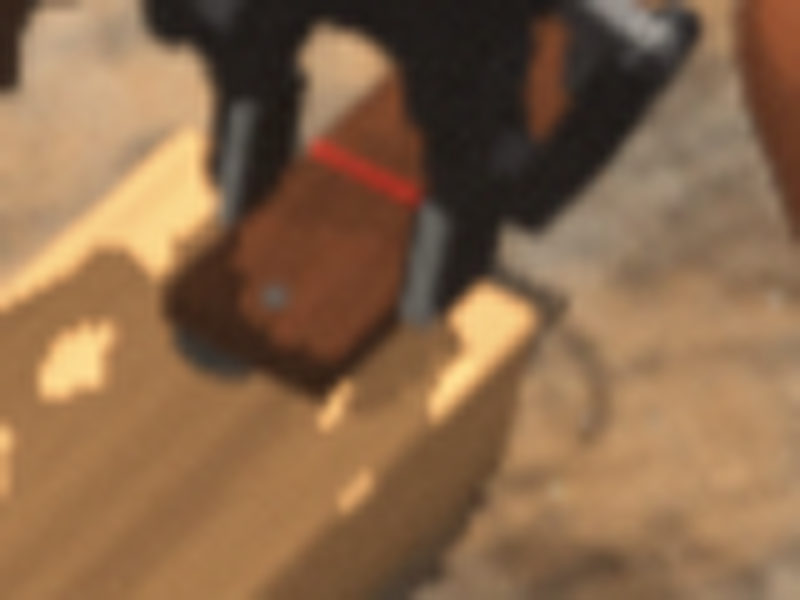

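The crop shows the board flat, with the red line from (318,150) to (418,198) and the block's end corner at (540,315). I'll check it numerically against that corner.

```bash
python3 - <<'E'
from h import *
np.set_printoptions(precision=1,suppress=True)
S=bot.camera('scene')
u=np.array([-.076,-.997]);v=np.array([-.997,.076]);c=np.array([492.5,-347.5])
bf=lambda p:np.array([v@(p[:2]-c),u@(p[:2]-c)])
s=lambda x,y:(355+(x+.5)/10-.5,140+(y+.5)/10-.5)
print(bf(plane(S,s(318,150),62)),bf(plane(S,s(418,198),62)),bf(plane(S,s(540,315),50)))
st=bot.get_state();print(st['qvel'],st['finger_force'],st['ft_force'])
E
```

```text
[-13.1 111.7] [ 13.6 113.2] [ 50.6 110.5]
[-0.  0. -0. -0. -0. -0. -0.] 41.87386214733124 [-0.   4.2  6.4]
```

The two views put the red line about 114–117 mm along the block, against a target of 115. I'll add a small downward press to keep it seated, then hand in.

```bash
python3 -m inch '[[[0,0,0.003,0],[0,0,0.005,0],[0,0,0.005,0],[0,0,0.005,0],[0,0,0.005,0],[0,0,0.005,0]]]'
python3 st.py 479.2 -441.2 64.6; python3 -c "
from bench import bot
print(bot.finish_job())"
```

```text
clock: 11.75
tcp_pos: [479.7, -440.8, 64.7]
tcp_rot: [-0.0, 0.731, 0.682, 0.002]
ft_force: [-0.8, 5.4, 10.9]
grip_width: 43.1
finger_force: 42.3
[ 0.8853  0.836  -0.3075  1.5812  0.3215  0.775   0.3731] [-0.8018  5.4426 10.9458]
head 86.05954190959469 [ 0.0031  0.0017 -1.    ]
[ 479.6913 -440.7777   64.6651] need [-0.0023 -0.0023  0.0003]
the job is handed in; nothing more can be done
None
```

I pressed the dog flush, slid the board over it until the red line stood at the block's end edge (within about 2 mm by camera), and handed the job in at 11.75 s with the board gripped and pressed down; no verdict was returned.

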